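Light the glass studio's reheating furnace from its burner console

TASK

Light the furnace from the burner console: press the raised far end of the rocker switch down until it has gone right over and the blower is on, then push the square gas plunger fully home, and then press the large round igniter button fully down, keep it down for two seconds and let it come up again. Keep to that order, leave the small round stop button alone, and do not pick up or shift any of the tools and things standing about.

Things in the scene. Friction and masses are not known exactly. Their poses are not given: they have to be found in the camera images.
- console: low steel burner console fixed to the bench, 200 mm deep (x) x 400 mm wide (y) x 60 mm high; origin at the centre of its underside, on the bench; at zero yaw its front faces -x, the robot. Four fixed controls stand in one row along its y, about 90 mm apart, 25 mm behind its middle line (console x = +25 mm, give or take 5 mm), in an order that differs from run to run, all squared up with the console. Left, right, front and far below are the console's own +y, -y, -x and +x
- blower (a joint): rocker switch of the blower, rad: 0 off (the far, +x wing is raised by 0.36 rad, the near wing lies level), 0.36 on (far wing level, near wing raised). It stays where it is left; it turns against a dry friction of 0.08 N m, about 3 N at the press point
- blower_far (a point): press point on the upper face of the rocker's far wing, on its centre line, 28 mm from the hinge; it moves with the rocker and lies about 95 mm above the bench when off, 85 mm when on. The rocker is grey plastic, V-shaped, 38 mm wide (y), each wing 40 mm long (x), its hinge along y, 80 mm above the bench, in a black bezel 96 x 56 mm whose sides are 78 mm above the bench
- gas (a joint): travel of the square gas valve plunger, m: 0 out, 0.012 pushed fully home. No spring: it stays where it is left, and slides against 3.5 N of friction
- gas_top (a point): centre of the top face of the square grey plunger, 38 x 38 mm; it moves with it: 94 mm above the bench when out, 82 mm when home, then still 4 mm above the square steel collar (62 x 62 mm) around it
- igniter (a joint): travel of the large round igniter button, m: 0 up, 0.008 fully down. Spring: starts to move at about 2 N, fully down at 6 N, comes up when let go
- igniter_top (a point): centre of the top face of the large round grey button, 42 mm diameter; it moves with it: 84 mm above the bench when up, 76 mm when fully down, then still 4 mm above its round steel housing (58 mm diameter)
- stop (a joint): travel of the small round stop button, m: 0 up, 0.005 fully down. Spring, 5 N fully down
- stop_top (a point): centre of the top face of the small round grey stop button, 22 mm diameter, about 81 mm above the bench; leave it alone
- tip: brass ferrule standing upright near the front (robot-side) edge of the console's top, 26 mm diameter, 32 mm high; loose, a bystander; origin at the middle of its underside
- shears: steel shears lying flat on the bench to the left of the console, about 185 mm long along x, 9 mm high, two finger rings at -x; loose, a bystander; origin at the middle of its underside
- tweezers: steel tweezers lying flat along the front (robot-side) edge of the console's top, about 185 mm long along x, 8 mm high; loose, a bystander; origin at the middle of its underside
- tumbler: glass tumbler standing on the bench to the left of the console, 72 mm diameter, 95 mm high; loose, a bystander; origin at the middle of its underside
- wax: round aluminium tin on the bench to the right of the console, 68 mm diameter, 45 mm high; loose, a bystander; origin at the middle of its underside
- block: round wooden shaping block on the bench to the right of the console, 80 mm diameter, 45 mm high, with a wooden handle about 100 mm long towards its -x; loose, a bystander; origin at the centre of the round part's underside

How it is judged:
On the way, in this order (a step that is already met when the one before it is completed fails the run):
1. the blower rocker is pressed over to on (value of joint blower above 0.31 rad), for 0.2 s.
2. the gas plunger is pushed home, the blower being on (value of joint blower above 0.31 rad and value of joint gas above 0.0103 m), for 0.2 s.
3. the igniter is kept down for (at least) 1.5 s, blower on and gas in (all of step 2 and value of joint igniter above 0.006 m), for 1.5 s.
At the end, for the whole second after the job is handed in: The rocker is on (over 0.31 of 0.36 rad), the gas plunger home (over 10.3 of 12 mm), the igniter and the stop button up again (within 1.5 mm) (all of step 2 and value of joint each of igniter, stop below 0.0015 m); the robot touches nothing.
It fails at once if the gas plunger is pushed in (over 4 mm) before the blower is on (value of joint gas above 0.004 m and value of joint blower below 0.3 rad).
It fails at once if the igniter is pressed (over 3 mm) before the blower is on and the gas plunger home (value of joint igniter above 0.003 m and (value of joint blower below 0.3 rad or value of joint gas below 0.01 m)).
It fails at once if the stop button is pressed (over 2.5 mm) (value of joint stop above 0.0025 m).
It fails at once if a bystander is lifted, carried, knocked over or shifted by more than 25 mm (distance of any of tip, shears, tweezers, tumbler, wax, block from where it was at the start of the episode above 0.025 m or angle between any of tip, shears, tweezers, tumbler, wax, block's own z axis and vertical above 0.5 rad).
It also fails if it takes over 72 s, if anything falls off the work surface, if the arm or the gripper's body presses on something with over 40 N, if the wrist force passes 120 N, or if a joint passes its speed limit or range.

ROBOT

A 6-joint arm with a two-finger parallel gripper is mounted at the origin on the work surface. World frame = base frame: x ahead of the robot, y to its left, z up, the work surface at z = 0. Lengths are in m, angles in rad, forces in N, time in s.
With the tool pointing down it reaches from about 0.4 to 0.825 m from the base axis. Payload 7 kg.
Tool frame: the origin (TCP) lies midway between the tips of the shut fingers; the grasp point (between the pads) lies 19 mm behind it; z points along the fingers, y is the line along which they close (so a half turn about z gives the same grasp; the last joint's range is limited). The gripper opens to 88 mm and grips with 3 to 60 N. Pads are 19 mm wide; open, the fingers measure 130 mm over their backs; the gripper's body (78 mm by 193 mm) begins 47 mm behind the grasp point.
Start: joints at [-0.93, 0.359, 0.012, 0, -1.224, -0.288], TCP at [0.233, -0.633, 0.227] pointing down, gripper open.
Joint ranges: [-3.07, 3.07], [-1.43, 2.12], [-1.02, 1.25], [-3.03, 1.67], [-3.05, -0], [-3.03, 3.03]. Speed limits (rad/s): [2.39, 2.39, 3.01, 3.14, 3.14, 3.14].

INTERFACE

Orientations are given as [roll, pitch, yaw] about the fixed x, y, z axes, in that order (R = Rz(yaw) Ry(pitch) Rx(roll)).
In Python, from station import get_state, grab_frame, calibration, job_done, boxes_of, regions_of, spot_point gives the robot as it stands. The module is installed in compiled form; this text tells all that it offers.
- The arm moves only by the tool arm_command, never from a script. Its argument "commands" is a list of rows, each an object of numbers: "tx", "ty", "tz": the shift along the tool's x, y, z each as a share of 25 cm, from -1 to 1; "twist": the turn about the tool's z as a share of 180 degrees, from -1 to 1. A call has exactly 8 rows; each row is the pose to reach, as a shift and turn from the pose commanded when the call began, along the tool's axes at that moment, turning the shorter way round; what a row does not reach only later rows make up. A row lasts 1/12 s, in which the tool goes at most 41.7 mm and 7.16 degrees, less where a joint would pass 70% of its speed; a pose out of reach is approached as far as the arm can. A call with a number of a shift or a turn outside -1 to 1 is refused whole. A call with a gripper value outside its range is refused whole. "claw" is the opening, from 0 (shut) to 1 (fully open), set as the call begins (left out, the last holds). The fingers move at their own pace and stop on an object; "grip_force" is the grip in N (left out, the last holds). Time passes only in rows, so rows that repeat a pose let the fingers close, or fill a call up. It gives the time, the measured TCP pose, the force, the opening and the grip force at its end, in the units of the state.
- get_state(): the state, without advancing time (a new reading comes with each control period).
- grab_frame(name): name is "scene" or "side" or "wrist"; returns the picture (480x640x3 uint8, red, green, blue); there is no depth.
- calibration(name): a dict with "camera_matrix" (3x3 intrinsics, pixels), "extrinsics" (4x4, takes a point from camera to world coordinates). Camera axes: x right, y down, z forward; pixel columns grow to the right and rows downward; lengths in m; the calibration is good to about 2 mm. A picture is of the moment at which its call begins: read the wrist's pose just before it. calibration takes no time and is no camera call; for the wrist camera it gives the pose at the moment of the call.
- job_done(): hands the job in; it is judged then, once.
Trained networks look in the newest picture that a camera, given by its name, has taken for a name from the list of things; names that differ only in an ending like _2 or _b are one class to them, and where a whole thing is asked for, a point or a joint stands for the part that bears it (a point fixed in the world has none). Each returns a list of dicts, best first, with "score" (0 to 1); they miss things now and then, are a little off and sometimes report something else, mostly with a low value. They report only what shows in the picture. A call takes as long as a camera call.
- boxes_of(query, camera): "rect" ([left, top, right, bottom] in pixels, round what is visible of it).
- regions_of(query, camera): "region" (480x640 bool, what is visible of it) and "rect" ([left, top, right, bottom] in pixels, round what is visible of it).
- spot_point(query, camera): "uv" ([column, row] in pixels: a listed point, or the origin of a listed thing).
The state is a dict: "t": time; "q": joint angles; "qd": joint speeds; "joint_efforts": joint torques, N m; "eef_pos": TCP position; "ee_rot": TCP orientation; "force": force on the tool from outside, world axes, zero at the start; "moment": the same for the moment, N m; "width": finger opening in m; "gripper_force": force on a finger pad.
Only numpy, scipy, OpenCV 4.12 (cv2) and the standard library are available. Lean on these libraries where they do the work, as an engineer would, in place of code of your own. Each camera call takes 0.05 s, during which the arm holds its last target. There are 200 camera calls.

## Working session

There is one attempt and no reset: what is moved stays moved. The work goes in short steps, Python scripts to look and compute and a tool call to move; the robot and the scene stay as the last step left them, time stands still between calls to the robot, and variables do not carry over. Pictures are saved under pics/ and viewed, at most 10 in all, crops included, and the job is handed in when it is done.

Besides the shell and the picture viewer there is one more tool, called by a JSON object that holds its "fn" and its "kwargs", one argument or row to a line. arm_command: Moves the arm, as the interface text tells. Shift numbers are shares of 25 cm and turn numbers shares of 180 degrees, none past 1 either way. Its arguments: {"type":"object","properties":{"commands":{"type":"array"},"claw":{"type":"number"},"grip_force":{"type":"number"}},"required":["commands"]}

```bash
mkdir -p pics
cat > h.py <<'E'
import numpy as np, cv2
from station import *
def ray(cam,uv,z):
    c=calibration(cam);K=np.array(c["camera_matrix"]);T=np.array(c["extrinsics"])
    d=T[:3,:3]@np.linalg.solve(K,[uv[0],uv[1],1.]);o=T[:3,3]
    return o+d*(z-o[2])/d[2]
def save(cam,name):
    im=grab_frame(cam);cv2.imwrite(f"pics/{name}.png",im[:,:,::-1]);return im
PTS={"blower_far":.095,"gas_top":.094,"igniter_top":.084,"stop_top":.081,"tip":.06,"tweezers":.06,"console":0,"tumbler":0}
def measure(cam):
    for n,z in PTS.items():
        for r in spot_point(n,cam)[:2]:
            print(cam,n,round(r["score"],2),np.round(r["uv"],0),np.round(ray(cam,r["uv"],z),3))
E
python3 - <<'E'
from h import *
s=get_state();print(s["t"],s["eef_pos"],s["ee_rot"],s["width"],s["force"])
a=save("scene","s1");measure("scene")
b=save("side","d1");measure("side")
E
```

```text
0.0 [ 0.23304292 -0.63299111  0.22564949] [ 3.13999663e+00 -1.35450829e-04 -2.78894110e+00] 0.08759114981495521 [-0.43014433  0.25384718 -0.33578803]
scene blower_far 0.91 [332. 250.] [0.603 0.083 0.095]
scene gas_top 0.88 [257. 232.] [ 0.589 -0.091  0.094]
scene igniter_top 0.5 [290. 242.] [ 0.592 -0.013  0.084]
scene stop_top 0.46 [220. 228.] [ 0.588 -0.178  0.081]
scene tip 0.48 [341. 224.] [0.49  0.083 0.06 ]
scene tweezers 0.94 [255. 209.] [ 0.49 -0.13  0.06]
scene console 0.87 [280. 252.] [ 0.558 -0.049  0.   ]
scene tumbler 0.58 [391. 316.] [0.676 0.231 0.   ]
side blower_far 0.91 [340. 214.] [0.607 0.083 0.095]
side gas_top 0.85 [337. 285.] [ 0.591 -0.105  0.094]
side igniter_top 0.88 [328. 253.] [ 0.582 -0.018  0.084]
side stop_top 0.5 [337. 334.] [ 0.585 -0.191  0.081]
side tweezers 0.73 [268. 321.] [ 0.486 -0.143  0.06 ]
side console 0.76 [313. 304.] [ 0.555 -0.049  0.   ]
side tumbler 0.9 [362. 216.] [0.668 0.21  0.   ]
```

View pics/s1.png

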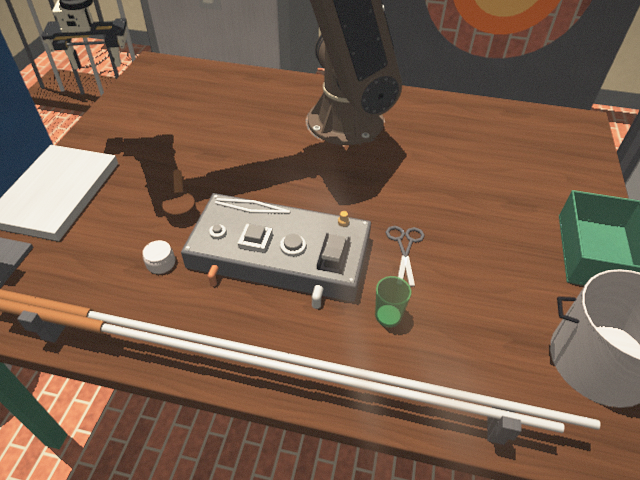

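View pics/d1.png

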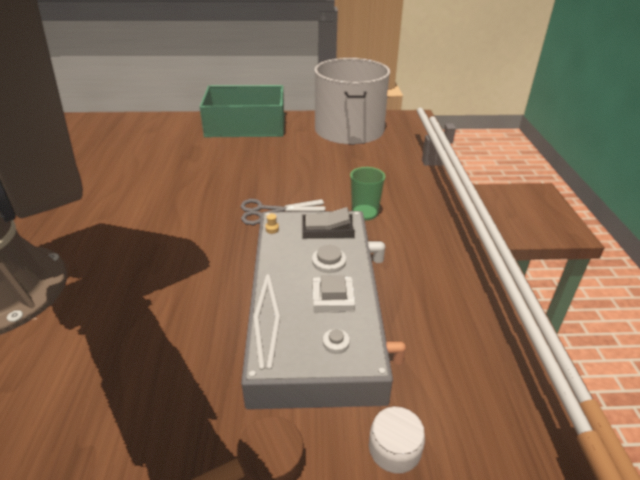

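The scene view shows the controls in one row: stop (218,230), gas (256,234), igniter (292,242) and rocker (332,250). The brass tip is at (343,217) and the tweezers are at (250,206). The side view agrees, and the console is nearly unrotated. I'll move above it with the gripper shut.

{"fn": "arm_command", "kwargs": {
  "commands": [
    {"tx": -1,"ty": 0.87,"tz": -0.15},
    {"tx": -1,"ty": 0.87,"tz": -0.15},
    {"tx": -1,"ty": 0.87,"tz": -0.15},
    {"tx": -1,"ty": 0.87,"tz": -0.15},
    {"tx": -1,"ty": 0.87,"tz": -0.15},
    {"tx": -1,"ty": 0.87,"tz": -0.15},
    {"tx": -1,"ty": 0.87,"tz": -0.15},
    {"tx": -1,"ty": 0.87,"tz": -0.15}
  ],
  "claw": 0
}}

```text
invalid input
```

{"fn": "arm_command", "kwargs": {
  "commands": [
    {"tx": -0.9,"ty": 0.87,"tz": -0.15,"twist": 0.112},
    {"tx": -0.9,"ty": 0.87,"tz": -0.15,"twist": 0.112},
    {"tx": -0.9,"ty": 0.87,"tz": -0.15,"twist": 0.112},
    {"tx": -0.9,"ty": 0.87,"tz": -0.15,"twist": 0.112},
    {"tx": -0.9,"ty": 0.87,"tz": -0.15,"twist": 0.112},
    {"tx": -0.9,"ty": 0.87,"tz": -0.15,"twist": 0.112},
    {"tx": -0.9,"ty": 0.87,"tz": -0.15,"twist": 0.112},
    {"tx": -0.9,"ty": 0.87,"tz": -0.15,"twist": 0.112}
  ]
}}

```text
t: 1.57
eef_pos: [0.3702, -0.3489, 0.2651]
ee_rot: [-3.141, 0.002, -3.139]
force: [0.6, -1.0, -0.1]
width: 0.0876
gripper_force: 0.0
```

Run:
```python
from h import *
s=get_state();print(s["t"],s["eef_pos"],s["ee_rot"],s["width"],s["force"])
save("wrist","w1");measure("wrist")
```

```text
1.5667 [ 0.3702478  -0.34888171  0.26510928] [-3.14113912e+00  1.83775955e-03 -3.13942412e+00] 0.08758151171371836 [ 0.614378   -1.04948487 -0.05556562]
```

View pics/w1.png

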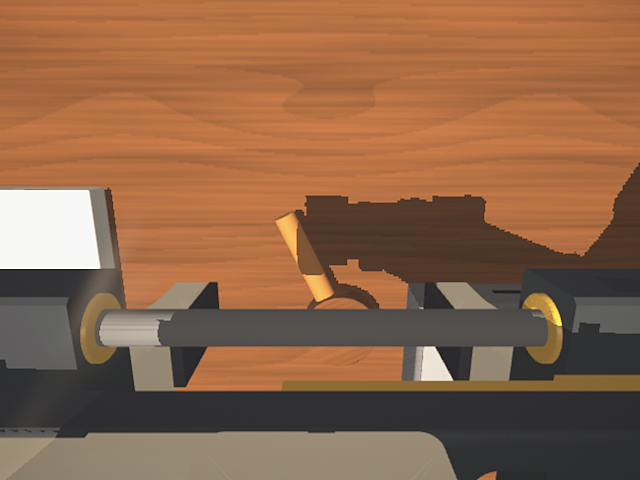

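The wrist camera looks back towards the robot from the gripper. It shows only the block, at (335,310), so I'll go beyond the control row to see the controls. The first call was refused, so only the second one moved the arm.

{"fn": "arm_command", "kwargs": {
  "commands": [
    {"tx": -0.66,"ty": 0.6,"tz": -0.1},
    {"tx": -0.66,"ty": 0.6,"tz": -0.1},
    {"tx": -0.66,"ty": 0.6,"tz": -0.1},
    {"tx": -0.66,"ty": 0.6,"tz": -0.1},
    {"tx": -0.66,"ty": 0.6,"tz": -0.1},
    {"tx": -0.66,"ty": 0.6,"tz": -0.1},
    {"tx": -0.66,"ty": 0.6,"tz": -0.1},
    {"tx": -0.66,"ty": 0.6,"tz": -0.1}
  ],
  "claw": 0.0,
  "grip_force": 10
}}

```text
invalid input
```

{"fn": "arm_command", "kwargs": {
  "commands": [
    {"tx": -0.66,"ty": 0.6,"tz": -0.1},
    {"tx": -0.66,"ty": 0.6,"tz": -0.1},
    {"tx": -0.66,"ty": 0.6,"tz": -0.1},
    {"tx": -0.66,"ty": 0.6,"tz": -0.1},
    {"tx": -0.66,"ty": 0.6,"tz": -0.1},
    {"tx": -0.66,"ty": 0.6,"tz": -0.1},
    {"tx": -0.66,"ty": 0.6,"tz": -0.1},
    {"tx": -0.66,"ty": 0.6,"tz": -0.1}
  ]
}}

```text
invalid input
```

Run:
```python
from h import *
s=get_state();print(s["t"],s["eef_pos"],s["ee_rot"],s["width"],s["force"])
save("wrist","w2");measure("wrist")
```

```text
2.0167 [ 0.36864672 -0.35230286  0.26365976] [ 3.14127019e+00 -7.33115801e-04  3.14092304e+00] 0.08758311309649613 [ 1.26948387  0.47136727 -0.46869558]
```

View pics/w2.png

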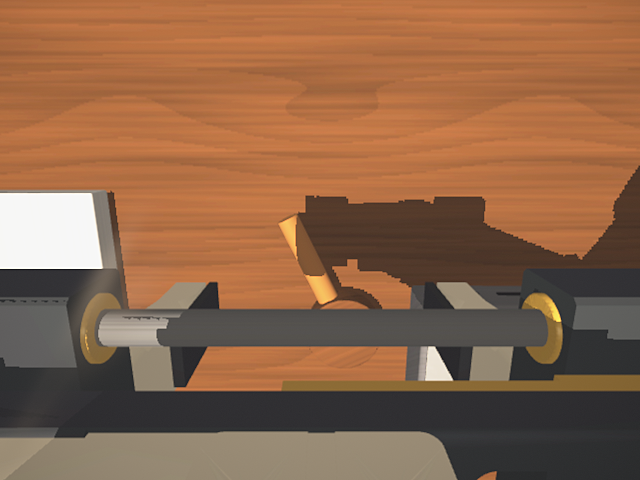

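The view hasn't changed. Only the call with a twist in every row was accepted, so rows seem to need all four numbers.

{"fn": "arm_command", "kwargs": {
  "commands": [
    {"tx": -0.66,"ty": 0.6,"tz": -0.1,"twist": 0},
    {"tx": -0.66,"ty": 0.6,"tz": -0.1,"twist": 0},
    {"tx": -0.66,"ty": 0.6,"tz": -0.1,"twist": 0},
    {"tx": -0.66,"ty": 0.6,"tz": -0.1,"twist": 0},
    {"tx": -0.66,"ty": 0.6,"tz": -0.1,"twist": 0},
    {"tx": -0.66,"ty": 0.6,"tz": -0.1,"twist": 0},
    {"tx": -0.66,"ty": 0.6,"tz": -0.1,"twist": 0},
    {"tx": -0.66,"ty": 0.6,"tz": -0.1,"twist": 0}
  ],
  "claw": 0
}}

```text
t: 3.13
eef_pos: [0.5346, -0.2005, 0.2886]
ee_rot: [3.142, -0.001, -3.139]
force: [-0.1, -0.4, -0.7]
width: 0.04
gripper_force: 0.0
```

{"fn": "arm_command", "kwargs": {
  "commands": [
    {"tx": -0.66,"ty": 0.6,"tz": -0.1,"twist": 0},
    {"tx": -0.66,"ty": 0.6,"tz": -0.1,"twist": 0},
    {"tx": -0.66,"ty": 0.6,"tz": -0.1,"twist": 0},
    {"tx": -0.66,"ty": 0.6,"tz": -0.1,"twist": 0},
    {"tx": -0.66,"ty": 0.6,"tz": -0.1,"twist": 0},
    {"tx": -0.66,"ty": 0.6,"tz": -0.1,"twist": 0},
    {"tx": -0.66,"ty": 0.6,"tz": -0.1,"twist": 0},
    {"tx": -0.66,"ty": 0.6,"tz": -0.1,"twist": 0}
  ]
}}

```text
t: 3.8
eef_pos: [0.6988, -0.0515, 0.3131]
ee_rot: [-3.141, -0.002, -3.14]
force: [-0.4, -0.9, 0.6]
width: 0.0005
gripper_force: 0.0
```

Run:
```python
from h import *
s=get_state();print(s["t"],s["eef_pos"],s["ee_rot"],s["width"],s["force"])
save("wrist","w3");measure("wrist")
```

```text
3.8 [ 0.69878993 -0.05149967  0.31313131] [-3.14134894e+00 -1.55519352e-03 -3.14043421e+00] 0.0004660331992172367 [-0.37078909 -0.88330644  0.62146826]
wrist blower_far 0.92 [468. 121.] [0.612 0.081 0.095]
wrist gas_top 0.9 [267.  88.] [ 0.583 -0.103  0.094]
wrist igniter_top 0.59 [365.  92.] [ 0.586 -0.013  0.084]
wrist stop_top 0.74 [172.  90.] [ 0.584 -0.192  0.081]
wrist tip 0.5 [268.  90.] [ 0.582 -0.105  0.06 ]
wrist tumbler 0.68 [556. 179.] [0.674 0.225 0.   ]
```

View pics/w3.png

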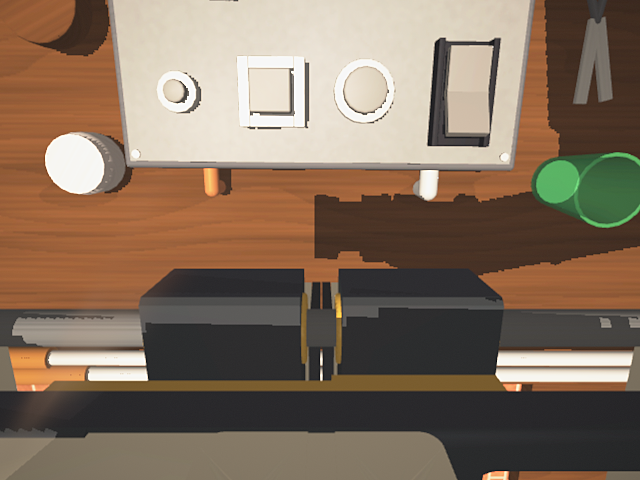

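The wrist view shows stop (174,91), gas (269,90), igniter (365,90) and rocker (468,90), with the rocker's far wing nearer the bottom of the picture. The network points match, so I'll go above the far wing.

{"fn": "arm_command", "kwargs": {
  "commands": [
    {"tx": 0.35,"ty": 0.53,"tz": 0.4,"twist": 0},
    {"tx": 0.35,"ty": 0.53,"tz": 0.4,"twist": 0},
    {"tx": 0.35,"ty": 0.53,"tz": 0.4,"twist": 0},
    {"tx": 0.35,"ty": 0.53,"tz": 0.4,"twist": 0},
    {"tx": 0.35,"ty": 0.53,"tz": 0.6,"twist": 0},
    {"tx": 0.35,"ty": 0.53,"tz": 0.72,"twist": 0},
    {"tx": 0.35,"ty": 0.53,"tz": 0.79,"twist": 0},
    {"tx": 0.35,"ty": 0.53,"tz": 0.79,"twist": 0}
  ]
}}

```text
t: 4.92
eef_pos: [0.6071, 0.0805, 0.1107]
ee_rot: [-3.139, -0.009, -3.141]
force: [-1.6, 0.2, -0.8]
width: 0.0
gripper_force: 0.0
```

{"fn": "arm_command", "kwargs": {
  "commands": [
    {"tx": 0,"ty": 0,"tz": 0.02,"twist": 0},
    {"tx": 0,"ty": 0,"tz": 0.04,"twist": 0},
    {"tx": 0,"ty": 0,"tz": 0.06,"twist": 0},
    {"tx": 0,"ty": 0,"tz": 0.075,"twist": 0},
    {"tx": 0,"ty": 0,"tz": 0.09,"twist": 0},
    {"tx": 0,"ty": 0,"tz": 0.105,"twist": 0},
    {"tx": 0,"ty": 0,"tz": 0.115,"twist": 0},
    {"tx": 0,"ty": 0,"tz": 0.115,"twist": 0}
  ]
}}

```text
t: 5.58
eef_pos: [0.6117, 0.0812, 0.0879]
ee_rot: [3.141, 0.001, -3.141]
force: [1.4, -0.3, 2.4]
width: 0.0005
gripper_force: 1.0
```

{"fn": "arm_command", "kwargs": {
  "commands": [
    {"tx": 0,"ty": 0,"tz": 0.005,"twist": 0},
    {"tx": 0,"ty": 0,"tz": 0.01,"twist": 0},
    {"tx": 0,"ty": 0,"tz": 0.015,"twist": 0},
    {"tx": 0,"ty": 0,"tz": 0.02,"twist": 0},
    {"tx": 0,"ty": 0,"tz": 0.02,"twist": 0},
    {"tx": 0,"ty": 0,"tz": 0.02,"twist": 0},
    {"tx": 0,"ty": 0,"tz": 0.02,"twist": 0},
    {"tx": 0,"ty": 0,"tz": 0.02,"twist": 0}
  ]
}}

```text
t: 6.25
eef_pos: [0.612, 0.0813, 0.0851]
ee_rot: [3.141, 0.002, -3.14]
force: [-3.5, 0.1, 17.9]
width: 0.0006
gripper_force: 9.0
```

The rocker has bottomed at 85 mm with 18 N. Next I'll lift and go over to the gas plunger.

{"fn": "arm_command", "kwargs": {
  "commands": [
    {"tx": 0,"ty": 0,"tz": -0.16,"twist": 0},
    {"tx": 0,"ty": 0,"tz": -0.2,"twist": 0},
    {"tx": 0.11,"ty": -0.74,"tz": -0.2,"twist": 0},
    {"tx": 0.11,"ty": -0.74,"tz": -0.2,"twist": 0},
    {"tx": 0.11,"ty": -0.74,"tz": -0.2,"twist": 0},
    {"tx": 0.11,"ty": -0.74,"tz": -0.2,"twist": 0},
    {"tx": 0.11,"ty": -0.74,"tz": -0.2,"twist": 0},
    {"tx": 0.11,"ty": -0.74,"tz": -0.2,"twist": 0}
  ]
}}

```text
t: 6.92
eef_pos: [0.5818, -0.1075, 0.1322]
ee_rot: [-3.142, -0.003, 3.138]
force: [-0.8, 0.4, -0.8]
width: 0.0003
gripper_force: 0.0
```

Run:
```python
from h import *
s=get_state();print(s["t"],s["eef_pos"],s["ee_rot"],s["width"],s["force"])
a=save("side","d2")
cv2.imwrite("pics/d2c.png",cv2.resize(a[180:380,220:420,::-1],(600,600),interpolation=cv2.INTER_CUBIC))
```

```text
6.9167 [ 0.58175981 -0.10748487  0.13221774] [-3.14158607e+00 -2.57213110e-03  3.13849283e+00] 0.0002790257550812739 [-0.77194236  0.40495715 -0.7964455 ]
```

View pics/d2c.png

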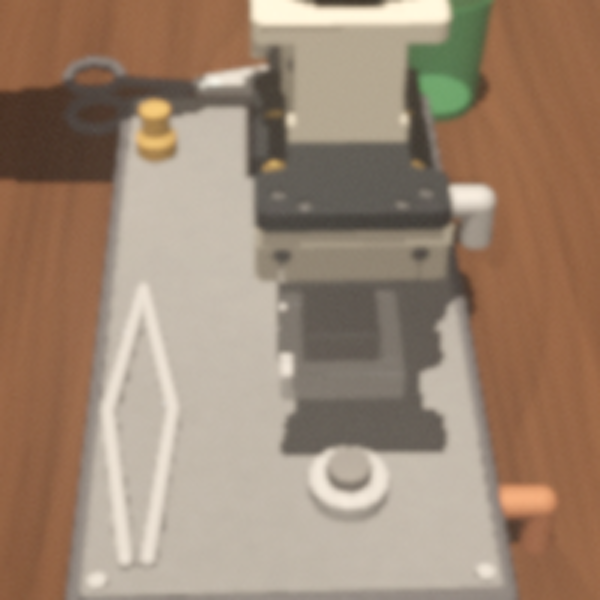

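The gripper hides the rocker here, and the fingers are above the plunger at (340,330) in the crop. The 18 N stop at 85 mm already shows the rocker went right over, so I'll press the gas plunger.

{"fn": "arm_command", "kwargs": {
  "commands": [
    {"tx": 0,"ty": 0.01,"tz": 0.06,"twist": 0},
    {"tx": 0,"ty": 0.01,"tz": 0.11,"twist": 0},
    {"tx": 0,"ty": 0.01,"tz": 0.14,"twist": 0},
    {"tx": 0,"ty": 0.01,"tz": 0.155,"twist": 0},
    {"tx": 0,"ty": 0.01,"tz": 0.17,"twist": 0},
    {"tx": 0,"ty": 0.01,"tz": 0.185,"twist": 0},
    {"tx": 0,"ty": 0.01,"tz": 0.2,"twist": 0},
    {"tx": 0,"ty": 0.01,"tz": 0.2,"twist": 0}
  ]
}}

```text
t: 7.63
eef_pos: [0.5841, -0.1012, 0.0825]
ee_rot: [3.141, 0.0, -3.14]
force: [-0.1, -0.6, -1.1]
width: 0.0002
gripper_force: 0.0
```

{"fn": "arm_command", "kwargs": {
  "commands": [
    {"tx": 0,"ty": 0,"tz": 0.005,"twist": 0},
    {"tx": 0,"ty": 0,"tz": 0.01,"twist": 0},
    {"tx": 0,"ty": 0,"tz": 0.01,"twist": 0},
    {"tx": 0,"ty": 0,"tz": 0.01,"twist": 0},
    {"tx": 0,"ty": 0,"tz": 0.01,"twist": 0},
    {"tx": 0,"ty": 0,"tz": 0.01,"twist": 0},
    {"tx": 0,"ty": 0,"tz": 0.01,"twist": 0},
    {"tx": 0,"ty": 0,"tz": 0.01,"twist": 0}
  ]
}}

```text
t: 8.3
eef_pos: [0.5845, -0.1013, 0.0821]
ee_rot: [-3.142, 0.002, -3.14]
force: [-6.3, 3.0, 13.3]
width: 0.0006
gripper_force: 6.7
```

The gas plunger is home at 82 mm with 13 N. I'll lift and go over to the igniter.

{"fn": "arm_command", "kwargs": {
  "commands": [
    {"tx": 0,"ty": 0,"tz": -0.12,"twist": 0},
    {"tx": 0,"ty": 0,"tz": -0.16,"twist": 0},
    {"tx": 0,"ty": 0.35,"tz": -0.16,"twist": 0},
    {"tx": 0,"ty": 0.35,"tz": -0.16,"twist": 0},
    {"tx": 0,"ty": 0.35,"tz": -0.16,"twist": 0},
    {"tx": 0,"ty": 0.35,"tz": -0.16,"twist": 0},
    {"tx": 0,"ty": 0.35,"tz": -0.16,"twist": 0},
    {"tx": 0,"ty": 0.35,"tz": -0.16,"twist": 0}
  ]
}}

```text
t: 8.97
eef_pos: [0.584, -0.0144, 0.1204]
ee_rot: [-3.142, 0.0, -3.141]
force: [0.3, -0.7, -1.0]
width: 0.0001
gripper_force: 0.0
```

Run:
```python
from h import *
s=get_state();print(s["t"],s["eef_pos"],s["ee_rot"],s["force"])
a=save("scene","s2")
cv2.imwrite("pics/s2c.png",cv2.resize(a[180:310,180:390,::-1],(800,495),interpolation=cv2.INTER_CUBIC))
```

```text
8.9667 [ 0.58401675 -0.01436753  0.12037879] [-3.14158408e+00  2.81276131e-04 -3.14090112e+00] [ 0.29984066 -0.66111452 -1.03639643]
```

View pics/s2c.png

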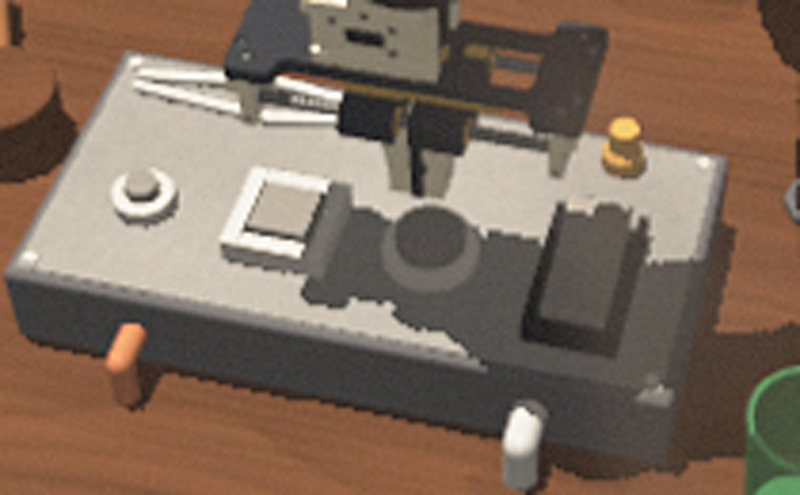

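The crop shows the plunger sunk in its collar at (285,210), the rocker over at (590,270) and the fingers above the igniter at (430,240). Now I'll press the igniter.

{"fn": "arm_command", "kwargs": {
  "commands": [
    {"tx": 0,"ty": 0,"tz": 0.06,"twist": 0},
    {"tx": 0,"ty": 0,"tz": 0.11,"twist": 0},
    {"tx": 0,"ty": 0,"tz": 0.13,"twist": 0},
    {"tx": 0,"ty": 0,"tz": 0.145,"twist": 0},
    {"tx": 0,"ty": 0,"tz": 0.16,"twist": 0},
    {"tx": 0,"ty": 0,"tz": 0.175,"twist": 0},
    {"tx": 0,"ty": 0,"tz": 0.185,"twist": 0},
    {"tx": 0,"ty": 0,"tz": 0.185,"twist": 0}
  ]
}}

```text
t: 9.68
eef_pos: [0.5839, -0.0147, 0.0761]
ee_rot: [-3.14, 0.0, -3.14]
force: [-6.9, -3.9, 15.9]
width: 0.0004
gripper_force: 8.0
```

{"fn": "arm_command", "kwargs": {
  "commands": [
    {"tx": 0,"ty": 0,"tz": 0,"twist": 0},
    {"tx": 0,"ty": 0,"tz": 0,"twist": 0},
    {"tx": 0,"ty": 0,"tz": 0,"twist": 0},
    {"tx": 0,"ty": 0,"tz": 0,"twist": 0},
    {"tx": 0,"ty": 0,"tz": 0,"twist": 0},
    {"tx": 0,"ty": 0,"tz": 0,"twist": 0},
    {"tx": 0,"ty": 0,"tz": 0,"twist": 0},
    {"tx": 0,"ty": 0,"tz": 0,"twist": 0}
  ]
}}

```text
t: 10.35
eef_pos: [0.5839, -0.0147, 0.0761]
ee_rot: [-3.141, 0.001, -3.14]
force: [-7.2, -3.0, 16.7]
width: 0.0005
gripper_force: 8.3
```

Fully down at 76 mm. I'll hold for two more calls, which makes about 2 s, then lift.

{"fn": "arm_command", "kwargs": {
  "commands": [
    {"tx": 0,"ty": 0,"tz": 0,"twist": 0},
    {"tx": 0,"ty": 0,"tz": 0,"twist": 0},
    {"tx": 0,"ty": 0,"tz": 0,"twist": 0},
    {"tx": 0,"ty": 0,"tz": 0,"twist": 0},
    {"tx": 0,"ty": 0,"tz": 0,"twist": 0},
    {"tx": 0,"ty": 0,"tz": 0,"twist": 0},
    {"tx": 0,"ty": 0,"tz": 0,"twist": 0},
    {"tx": 0,"ty": 0,"tz": 0,"twist": 0}
  ]
}}

```text
t: 11.02
eef_pos: [0.5838, -0.0147, 0.0761]
ee_rot: [-3.141, 0.001, -3.14]
force: [-6.6, -2.8, 16.3]
width: 0.0004
gripper_force: 8.3
```

{"fn": "arm_command", "kwargs": {
  "commands": [
    {"tx": 0,"ty": 0,"tz": 0,"twist": 0},
    {"tx": 0,"ty": 0,"tz": 0,"twist": 0},
    {"tx": 0,"ty": 0,"tz": 0,"twist": 0},
    {"tx": 0,"ty": 0,"tz": 0,"twist": 0},
    {"tx": 0,"ty": 0,"tz": 0,"twist": 0},
    {"tx": 0,"ty": 0,"tz": 0,"twist": 0},
    {"tx": 0,"ty": 0,"tz": 0,"twist": 0},
    {"tx": 0,"ty": 0,"tz": 0,"twist": 0}
  ]
}}

```text
t: 11.68
eef_pos: [0.5839, -0.0147, 0.0761]
ee_rot: [-3.141, 0.001, -3.14]
force: [-7.5, -3.6, 16.3]
width: 0.0003
gripper_force: 8.3
```

{"fn": "arm_command", "kwargs": {
  "commands": [
    {"tx": 0,"ty": 0,"tz": -0.1,"twist": 0},
    {"tx": 0,"ty": 0,"tz": -0.2,"twist": 0},
    {"tx": 0,"ty": 0,"tz": -0.35,"twist": 0},
    {"tx": 0,"ty": 0,"tz": -0.5,"twist": 0},
    {"tx": -0.4,"ty": 0,"tz": -0.8,"twist": 0},
    {"tx": -0.4,"ty": 0,"tz": -0.8,"twist": 0},
    {"tx": -0.4,"ty": 0,"tz": -0.8,"twist": 0},
    {"tx": -0.4,"ty": 0,"tz": -0.8,"twist": 0}
  ]
}}

```text
t: 12.35
eef_pos: [0.6908, -0.0138, 0.2792]
ee_rot: [-3.141, 0.01, -3.14]
force: [-0.5, 0.2, 0.1]
width: 0.0007
gripper_force: 0.0
```

Run:
```python
from h import *
s=get_state();print(s["t"],s["eef_pos"],s["force"])
save("wrist","w4")
```

```text
12.35 [ 0.69076246 -0.01383969  0.27922639] [-0.4682888   0.17145406  0.13120162]
```

View pics/w4.png

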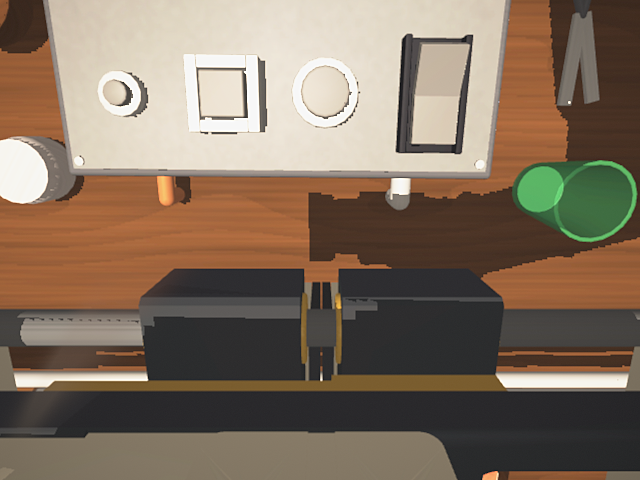

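The wrist view shows the rocker over at (437,95), the plunger in at (221,93), and the igniter at (325,91) and stop at (117,92) both up. Nothing is touching the robot, so I'll hand in.

```bash
python3 -c "
from station import *
print(job_done())"
```

```text
the job is handed in; nothing more can be done
None
```

I handed the job in at about 12 s: rocker pressed over, gas plunger pushed home, and the igniter held down for about 2 s and released, in that order; the stop button and the loose things were left alone, and no verdict came back.

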